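# Find the stamped vial crate and push it to the dispatch line

## Task

One of the two blue vial crates carries a red stamp underneath. Press down the yellow tab of each crate in turn, the one on the robot's left first, tipping it up steeply (about 40 degrees) so that its underside can be seen from in front, and let it settle level again before going on; then push the stamped crate away from the robot along the bench until it stands squarely on the yellow dispatch line, centred over it. Never lift a crate off the bench, and leave the other crate and the bottles where they stand.

Things in the scene. Friction and masses are not known exactly. Their poses are not given: they have to be found in the camera images.
- crate_a: One of two outwardly identical loose vial crates, 0.28 to 0.44 kg: blue open box, 110 mm along its x, 130 mm along its y, 68 mm high, vials fixed inside to rim height. Its white underside slopes up steeply towards the far side. Origin: bench level below its centre; z up, x away from the robot within 0.3 rad. Pushed low on its near (-x) wall, on either or both sides of the tab (45 mm each), it slides without tipping, at about 2 to 6 N. 
- crate_b: The other crate: the same in every size, tab and behaviour as the first, with the same origin and axes. Which of the two stands on the left varies; only one has the stamp underneath.
- crate_a_tab (a point): Top of the yellow thumb tab of crate_a, 68 mm above the bench. The tab sticks out 56 mm towards the robot from the middle of the near wall (crate x -55 to -111 mm; this point at -85), 40 mm wide, 6 mm thick, with a 5 mm high lip along its outer end. Pressing it down takes about 4 to 15 N, less as it tips; it meets the bench at 48 degrees.
- crate_a_edge (a point): Middle of the near bottom edge of crate_a (crate x -55 mm, z 0). When the tab is pressed the crate swings about this edge: the far side rises and the underside turns away from the robot. So the tab moves towards the robot as it sinks: follow it round, as straight down it can jam. Let go, the crate falls back level by itself.
- crate_b_tab (a point): Top of the yellow thumb tab of crate_b, 68 mm above the bench. The tab sticks out 56 mm towards the robot from the middle of the near wall (crate x -55 to -111 mm; this point at -85), 40 mm wide, 6 mm thick, with a 5 mm high lip along its outer end. Pressing it down takes about 4 to 15 N, less as it tips; it meets the bench at 48 degrees.
- crate_b_edge (a point): Middle of the near bottom edge of crate_b (crate x -55 mm, z 0). When the tab is pressed the crate swings about this edge: the far side rises and the underside turns away from the robot. So the tab moves towards the robot as it sinks: follow it round, as straight down it can jam. Let go, the crate falls back level by itself.
- stamp (a point): Centre of the red stamp, 52 x 80 mm, on the sloping part of the stamped crate's underside (a 56 degree slope under its far half; crate x 36 mm, z 32 mm). Out of sight from above until that crate is tipped by 35 degrees or more; then seen from the far side (+x).
- line: Yellow dispatch line marked flat on the bench beyond the crates, 30 mm wide (its x) and 560 mm long (its y); origin at its middle, x points away from the robot (within about 0.12 rad). Only paint: things slide over it.
- amber_bottle: Amber bottle with white cap, 60 mm in diameter, 150 mm tall, to the left of the crates. Loose bystander, stands upright, origin centre of its underside, not to be disturbed.
- blue_cap_bottle: Clear bottle with blue cap, 66 mm in diameter, 170 mm tall, to the right of the crates. Loose bystander, stands upright, origin centre of its underside, not to be disturbed.
- small_jar: Small glass jar, 40 mm in diameter, 50 mm tall, between the crates. Loose bystander, stands upright, origin centre of its underside, not to be disturbed.

How it is judged:
On the way, in this order (a step that is already met when the one before it is completed fails the run):
1. the crate on the robot's left is tipped up by more than 34 degrees, the other one level, both still short of the line (x of each of crate_a, crate_b in the frame of line below -0.03 m and ((y of crate_a in the frame of crate_b above 0 m and angle between crate_a's own z axis and vertical above 0.6 rad and angle between crate_b's own z axis and vertical below 0.15 rad) or (not (y of crate_a in the frame of crate_b above 0 m) and angle between crate_b's own z axis and vertical above 0.6 rad and angle between crate_a's own z axis and vertical below 0.15 rad))), for 0.2 s.
2. then the crate on the robot's right is tipped up by more than 34 degrees, the left one level again, both still short of the line (x of each of crate_a, crate_b in the frame of line below -0.03 m and ((not (y of crate_a in the frame of crate_b above 0 m) and angle between crate_a's own z axis and vertical above 0.6 rad and angle between crate_b's own z axis and vertical below 0.15 rad) or (y of crate_a in the frame of crate_b above 0 m and angle between crate_b's own z axis and vertical above 0.6 rad and angle between crate_a's own z axis and vertical below 0.15 rad))), for 0.2 s.
At the end, for the whole second after the job is handed in: The stamped crate stands level and at rest on the bench, its centre within 20 mm of the line's centre line and within the line's length, square to it within 0.2 rad; the other crate stands level and at rest within 50 mm of where it began (x of crate_a in the frame of line between -0.02 and 0.02 m and y of crate_a in the frame of line between -0.26 and 0.26 m and angle between the x axis of crate_a and the x axis of line, either way round below 0.2 rad and angle between each of crate_a, crate_b's own z axis and vertical below 0.06 rad and height (world z) of each of crate_a, crate_b below 0.006 m and linear speed of each of crate_a, crate_b below 0.01 m/s and distance of crate_b from where it was at the start of the episode below 0.05 m); the robot touches nothing.
It fails at once if a crate is lifted clear of the bench (((height (world z) of crate_a above 0.022 m and angle between crate_a's own z axis and vertical below 0.2 rad) or (height (world z) of crate_a above 0.045 m and angle between crate_a's own z axis and vertical below 0.5 rad) or height (world z) of crate_a above 0.078 m) or ((height (world z) of crate_b above 0.022 m and angle between crate_b's own z axis and vertical below 0.2 rad) or (height (world z) of crate_b above 0.045 m and angle between crate_b's own z axis and vertical below 0.5 rad) or height (world z) of crate_b above 0.078 m)).
It fails at once if the unstamped crate is pushed away (more than 100 mm) (distance of crate_b from where it was at the start of the episode above 0.1 m).
It fails at once if a crate is tipped right over (more than 75 degrees) (angle between any of crate_a, crate_b's own z axis and vertical above 1.31 rad).
It fails at once if a bottle or the jar is moved more than 25 mm or tipped (distance of any of amber_bottle, blue_cap_bottle, small_jar from where it was at the start of the episode above 0.025 m or angle between any of amber_bottle, blue_cap_bottle, small_jar's own z axis and vertical above 0.3 rad).
It also fails if it takes over 64 s, if anything falls off the work surface, if the arm or the gripper's body presses on something with over 40 N, if the wrist force passes 120 N, or if a joint passes its speed limit or range.

## Robot

A 7-joint arm with a two-finger parallel gripper is mounted at the origin on the work surface. World frame = base frame: x ahead of the robot, y to its left, z up, the work surface at z = 0. Lengths are in m, angles in rad, forces in N, time in s.
With the tool pointing down it reaches from about 0.4 to 0.9 m from the base axis. Payload 5.5 kg.
Tool frame: the origin (TCP) lies at the very end of the fingers, on their centre line; the grasp point (between the pads) lies 19 mm behind it; z points along the fingers, y is the line along which they close (so a half turn about z gives the same grasp; the last joint's range is limited). The gripper opens to 92 mm and grips with 3 to 60 N. Pads are 19 mm wide; open, the fingers measure 130 mm over their backs; the gripper's body (75 mm by 190 mm) begins 47 mm behind the grasp point.
Start: joints at [1.545, 0.501, -0.427, 1.55, 0.221, 1.138, -0.21], TCP at [0.185, -0.623, 0.227] pointing down, gripper open.
Joint ranges: [-2.88, 2.88], [-0.31, 2.03], [-1.54, 1.56], [0.2, 2.42], [-1.41, 4.55], [0.19, 2.02], [-2.57, 2.57]. Speed limits (rad/s): [2.57, 2.57, 3.14, 3.14, 3.14, 3.14, 3.14].

## Interface

Orientations are given as a 3x3 rotation matrix whose columns are the frame's x, y, z axes.
In Python, from rig import arm gives the robot as it stands.
- The arm moves only by the tool carry_out, never from a script. Its argument "commands" is one flat list of numbers, 6 for each row, row after row: the shift along the tool's x, y, z in mm, then the turn, a rotation vector about the tool's x, y, z in degrees. In form: [x, y, z, wx, wy, wz, x, y, z, wx, wy, wz, ...]. A call has 1 to 8 rows; each row shifts and turns the commanded pose from where the row before left it, along the tool's axes as they then stand; what a row does not reach is not made up. A row lasts 1/8 s, in which the tool goes at most 62.5 mm and 10.7 degrees, less where a joint would pass 70% of its speed; a pose out of reach is approached as far as the arm can. A call with a gripper value outside its range is refused whole. "claw" is the closure, from 0 (fully open) to 1 (shut), set as the call begins (left out, the last holds). The fingers move at their own pace and stop on an object; the grip force is fixed at half the most. Time passes only in rows, so rows that do not move let the fingers close. It gives the time, the measured TCP pose, the force, the opening and the grip force at its end, in the units of the state.
- arm.read_state(): the state, without advancing time (a new reading comes with each control period).
- arm.get_image(name): name is "scene" or "top" or "wrist"; returns a dict with "img" (400x640x3 uint8, red, green, blue), "intrinsics" (3x3 intrinsics, pixels), "k1" (the pictures are not rectified: a ray, as slopes to the right and down, at radius r is drawn at 1 + k1 r^2 times it, then the intrinsics apply), "rvec" (rotation vector, rad) and "tvec" (3), from world to camera coordinates, as OpenCV has them; the wrist camera has in their place "tool_from_camera" (4x4, takes a point from camera to tool coordinates, whose origin is the TCP and whose axes are the flange's). Camera axes: x right, y down, z forward; pixel columns grow to the right and rows downward; lengths in m; the calibration is good to about 2 mm. A picture is of the moment at which its call begins: read the wrist's pose just before it. There is no depth.
- arm.job_done(): hands the job in; it is judged then, once.
Trained networks look in the newest picture that a camera, given by its name, has taken for a name from the list of things; names that differ only in an ending like _2 or _b are one class to them, and where a whole thing is asked for, a point or a joint stands for the part that bears it (a point fixed in the world has none). Each returns a list of dicts, best first, with "p" (0 to 1); they miss things now and then, are a little off and sometimes report something else, mostly with a low value. They report only what shows in the picture. A call takes as long as a camera call.
- arm.recognise(thing, camera): "box" ([centre column, centre row, width, height] as shares, 0 to 1, of the picture: columns of its width, rows of its height, round what is visible of it).
- arm.outline_of(thing, camera): "pixels" (400x640 bool, what is visible of it) and "box" ([centre column, centre row, width, height] as shares, 0 to 1, of the picture: columns of its width, rows of its height, round what is visible of it).
- arm.landmark_of(thing, camera): "xy" ([column, row] as shares, 0 to 1, of the picture: columns of its width, rows of its height: a listed point, or the origin of a listed thing).
The state is a dict: "time": time; "joint_positions": joint angles; "qd": joint speeds; "joint_torque": joint torques, N m; "ee_pos": TCP position; "orientation": TCP orientation; "contact_force": force on the tool from outside, world axes, zero at the start; "ft_torque": the same for the moment, N m; "gripper_width": opening from 0.0 (shut) to 1.0 (fully open); "grip_force": force on a finger pad.
Only numpy, scipy, OpenCV 4.12 (cv2) and the standard library are available. Lean on these libraries where they do the work, as an engineer would, in place of code of your own. Each camera call takes 0.05 s, during which the arm holds its last target. There are 200 camera calls.

## Working session

There is one attempt and no reset: what is moved stays moved. The work goes in short steps, Python scripts to look and compute and a tool call to move; the robot and the scene stay as the last step left them, time stands still between calls to the robot, and variables do not carry over. Pictures are saved under pics/ and viewed, at most 10 in all, crops included, and the job is handed in when it is done.

Besides the shell and the picture viewer there is one more tool, called as name(argument=value, ...) on one line, values as JSON. carry_out: Moves the arm, as the interface text tells. Its arguments: {"type":"object","properties":{"commands":{"type":"array","items":{"type":"number"}},"claw":{"type":"number"}},"required":["commands"]}

```bash
mkdir -p pics
cat > h.py <<'E'
import numpy as np, cv2
from rig import arm
def und(c,uv):
    K=c["intrinsics"];K=np.array(K);k=c["k1"]
    d=np.array([k,0,0,0,0],float)
    return cv2.undistortPoints(np.array(uv,float).reshape(-1,1,2),K,d).reshape(-1,2)
def ray(c,uv):
    R=cv2.Rodrigues(np.array(c["rvec"],float))[0];t=np.array(c["tvec"],float).ravel()
    s=und(c,uv);d=np.c_[s,np.ones(len(s))]@R
    return -R.T@t,d
def onz(c,uv,z=0):
    o,d=ray(c,uv);return o+d*((z-o[2])/d[:,2])[:,None]
def proj(c,P):
    return cv2.projectPoints(np.array(P,float).reshape(-1,3),np.array(c["rvec"],float),np.array(c["tvec"],float),np.array(c["intrinsics"],float),np.array([c["k1"],0,0,0,0],float))[0].reshape(-1,2)
def save(c,n): cv2.imwrite("pics/"+n,cv2.cvtColor(c["img"],cv2.COLOR_RGB2BGR))
E
python3 - <<'E'
from h import *
np.set_printoptions(precision=4,suppress=True)
cs={n:arm.get_image(n) for n in("top","scene")}
im=[cs[n]["img"] for n in cs]
for n in cs: save(cs[n],n+"0.png"); print(n,ray(cs[n],[[320,200]]))
Z={"crate_a_tab":.068,"crate_a_edge":0,"crate_a":0,"line":0,"amber_bottle":0,"blue_cap_bottle":0,"small_jar":0}
for n in cs:
  for k,z in Z.items():
    for r in arm.landmark_of(k,n)[:4]:
      uv=np.array(r["xy"])*[640,400]; print(n,k,round(r["p"],2),uv,onz(cs[n],uv,z)[0])
s=arm.read_state();print(s["time"],s["ee_pos"],s["orientation"],s["contact_force"])
E
```

```text
top (array([0.493 , 0.0166, 1.0989]), array([[ 0.0783, -0.0391, -0.9962]]))
scene (array([1.2613, 0.5608, 0.705 ]), array([[-0.6265, -0.515 , -0.5852]]))
top crate_a_tab 0.89 [366.208 251.28 ] [ 0.4488 -0.1381  0.068 ]
top crate_a_tab 0.62 [181.184 241.2  ] [0.47   0.3162 0.068 ]
top crate_a 0.97 [241.728 200.08 ] [0.5776 0.1786 0.    ]
top crate_a 0.96 [367.872 217.32 ] [ 0.5348 -0.1528  0.    ]
top line 0.59 [300.48 163.12] [0.6767 0.0255 0.    ]
top line 0.32 [367.808 216.52 ] [ 0.5369 -0.1526  0.    ]
top amber_bottle 0.68 [181.12 239.68] [0.4724 0.3362 0.    ]
top blue_cap_bottle 0.68 [429.696 215.2  ] [ 0.5412 -0.3188  0.    ]
top small_jar 0.66 [300.032 164.12 ] [0.6741 0.0266 0.    ]
top small_jar 0.49 [309.376 206.88 ] [0.5611 0.0012 0.    ]
scene crate_a_tab 0.58 [313.728 156.   ] [ 0.4355 -0.1394  0.068 ]
scene crate_a 0.73 [288.192 192.2  ] [ 0.5322 -0.1461  0.    ]
scene crate_a 0.71 [385.6  252.68] [0.5684 0.1788 0.    ]
scene line 0.85 [302.784 251.92 ] [0.6824 0.0355 0.    ]
scene amber_bottle 0.93 [476.224 259.28 ] [0.4615 0.3427 0.    ]
scene blue_cap_bottle 0.96 [238.976 167.52 ] [ 0.5303 -0.3362  0.    ]
scene small_jar 0.9 [324.288 221.88 ] [ 0.5693  0.0053 -0.    ]
0.8 [ 0.1851 -0.6231  0.2267] [[ 0.9586  0.2848  0.0001]
 [ 0.2848 -0.9586 -0.    ]
 [ 0.      0.     -1.    ]] [ 0.0449  0.5    -0.5143]
```

View pics/top0.png

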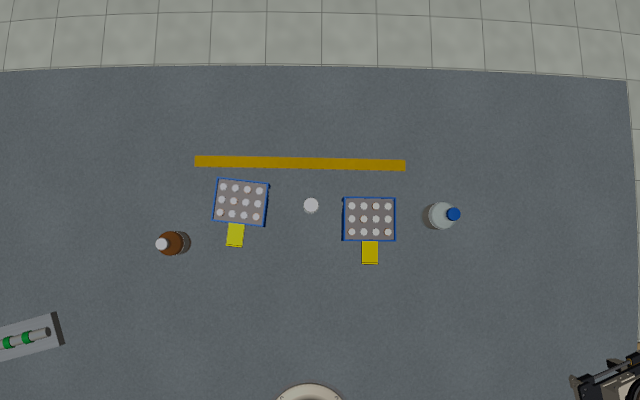

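View pics/scene0.png

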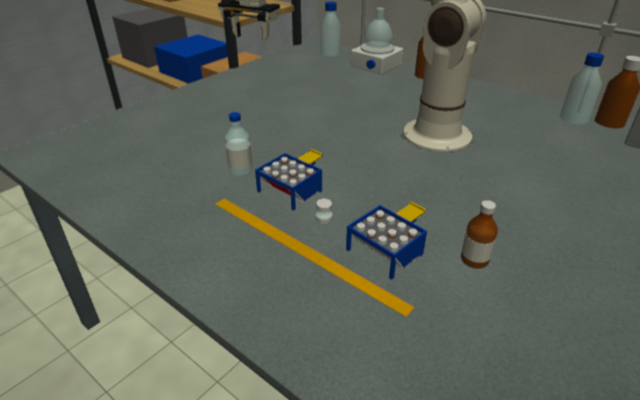

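The top view shows the left crate at about (241,202) with its tab at (235,235), and the right crate at (369,218) with its tab at (370,252). The jar is at (311,205) and the line runs from (195,161) to (406,166). In the scene view there is a hint of red under the right crate, around (280,186).

```bash
cat > fit.py <<'E'
from h import *
def crates(c):
    hsv=cv2.cvtColor(c["img"],cv2.COLOR_RGB2HSV)
    m=cv2.inRange(hsv,(105,140,60),(125,255,255))
    m=cv2.morphologyEx(m,cv2.MORPH_CLOSE,np.ones((3,3),np.uint8))
    out=[]
    for k in cv2.findContours(m,cv2.RETR_EXTERNAL,cv2.CHAIN_APPROX_NONE)[0]:
        h=cv2.convexHull(k)
        if cv2.contourArea(h)<1200: continue
        P=onz(c,h.reshape(-1,2),.068)[:,:2]
        (x,y),(w,hh),a=cv2.minAreaRect((P*1000).astype(np.float32))
        out.append((x/1000,y/1000,w,hh,a))
    return out
def blobs(c,z,lo,hi,amin):
    hsv=cv2.cvtColor(c["img"],cv2.COLOR_RGB2HSV); m=cv2.inRange(hsv,lo,hi)
    for k in cv2.findContours(m,cv2.RETR_EXTERNAL,cv2.CHAIN_APPROX_NONE)[0]:
        if cv2.contourArea(k)<amin: continue
        P=onz(c,k.reshape(-1,2),z)[:,:2]
        (x,y),(w,hh),a=cv2.minAreaRect((P*1000).astype(np.float32))
        yield [round(v,3) for v in (x/1000,y/1000,w,hh,a)]
E
python3 - <<'E'
from fit import *
c=arm.get_image("top")
for r in crates(c): print("crate",np.round(r,3))
for r in blobs(c,.068,(18,120,60),(35,255,255),150): print("yellow z68",r)
for r in blobs(c,0,(18,120,60),(35,255,255),150): print("yellow z0",r)
E
```

```text
crate [ 5.28000e-01 -1.43000e-01  1.08946e+02  1.34793e+02  1.26000e-01]
crate [  0.569   0.174 131.46  109.393  83.82 ]
yellow z68 [0.446, -0.146, 37.16, 56.336, 89.975]
yellow z68 [0.487, 0.183, 40.248, 56.253, 83.875]
yellow z68 [0.667, 0.028, 523.929, 28.699, 89.297]
yellow z0 [0.443, -0.157, 39.612, 60.052, 89.975]
yellow z0 [0.487, 0.194, 42.902, 59.963, 83.875]
yellow z0 [0.679, 0.028, 558.487, 30.592, 89.297]
```

Geometry, as crate centre and yaw:
- **Left crate:** (0.569, 0.174), yaw −6.2°.
- **Right crate:** (0.528, −0.143), yaw about +1°.
- **Line:** passes through (0.679, 0.028), yaw −0.7°.

First I turn the tool to the left crate's yaw, with the fingers shut, and start the transit.

carry_out(commands=[0,0,0,0,0,7.6,0,0,0,0,0,7.6,0,0,0,0,0,7.5,29,-42,0,0,0,0,29,-42,0,0,0,0,29,-42,0,0,0,0,29,-42,0,0,0,0,29,-42,0,0,0,0], claw=1)

```text
time: 1.85
ee_pos: [0.3529, -0.4286, 0.227]
orientation: [[0.994, -0.107, 0.0], [-0.107, -0.994, -0.001], [0.0, 0.001, -1.0]]
contact_force: [0.4, 0.0, -0.2]
gripper_width: 0.175
grip_force: 0.0
```

carry_out(commands=[29,-42,0,0,0,0,29,-42,0,0,0,0,0,-54,0,0,0,0,0,-54,0,0,0,0,0,-54,0,0,0,0,0,-54,0,0,0,0,0,-54,0,0,0,0,0,-54,0,0,0,0])

```text
time: 2.85
ee_pos: [0.4534, -0.0288, 0.2272]
orientation: [[0.994, -0.107, 0.001], [-0.107, -0.994, -0.001], [0.001, 0.001, -1.0]]
contact_force: [0.5, -0.1, -0.1]
gripper_width: 0.002
grip_force: 0.0
```

carry_out(commands=[-1,-53,0,0,0,0,-1,-53,0,0,0,0,0,-54,0,0,0,0,0,-54,0,0,0,0,0,0,45,0,0,0,0,0,45,0,0,0,0,0,35,0,0,0,0,0,0,0,0,0])

```text
time: 3.85
ee_pos: [0.472, 0.1819, 0.0997]
orientation: [[0.994, -0.107, -0.005], [-0.107, -0.994, -0.001], [-0.005, 0.002, -1.0]]
contact_force: [-0.8, -0.3, 0.5]
gripper_width: 0.002
grip_force: 0.0
```

Run:
```python
from h import *
s=arm.read_state();print(s["time"],s["ee_pos"])
a=arm.get_image("top");b=arm.get_image("scene")
q=proj(a,s["ee_pos"])[0];print(q)
f=lambda c,x,y:cv2.resize(c["img"][y-60:y+60,x-80:x+80],(400,300),interpolation=2)
m=np.hstack([f(a,240,220),f(b,400,220)])
cv2.imwrite("pics/l1.png",m[:,:,::-1])
# arc increments for far finger edge, rel edge point
p=np.array([-30,68.]);
t=np.radians(np.arange(0,46,6))
for th in t: print(np.round([p[0]*np.cos(th)-p[1]*np.sin(th),p[1]*np.cos(th)+p[0]*np.sin(th)],1))
```

```text
3.85 [0.47201316 0.18185043 0.09966984]
[233.44361534 241.24109223]
[-30.  68.]
[-36.9  64.5]
[-43.5  60.3]
[-49.5  55.4]
[-55.1  49.9]
[-60.   43.9]
[-64.2  37.4]
[-67.8  30.5]
```

View pics/l1.png

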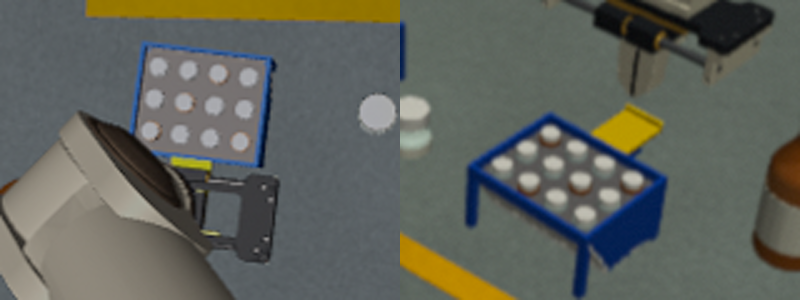

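The top crop shows the fingers over the tab, with a strip of the tab visible between them and the crate wall. The scene crop shows the shut fingers just above the tab. I'll lower onto it and start the arc.

carry_out(commands=[4,-1,12,0,0,0,0,0,13,0,0,0,0,0,5,0,0,0,0,0,2,0,0,0,-3,0,2,0,0,0,-3.5,0,2,0,0,0,-3.5,0,2,0,0,0,-3.5,0,2,0,0,0])

```text
time: 4.95
ee_pos: [0.4648, 0.1848, 0.0619]
orientation: [[0.994, -0.107, 0.001], [-0.107, -0.994, 0.0], [0.001, -0.0, -1.0]]
contact_force: [0.9, 0.5, 2.2]
gripper_width: 0.004
grip_force: 0.9
```

carry_out(commands=[-3,0,2.5,0,0,0,-3,0,2.5,0,0,0,-2.8,0,2.7,0,0,0,-2.8,0,2.8,0,0,0,-2.5,0,3,0,0,0,-2.4,0,3,0,0,0,-2.1,0,3.2,0,0,0,-2.1,0,3.3,0,0,0])

```text
time: 5.95
ee_pos: [0.4435, 0.1869, 0.0383]
orientation: [[0.994, -0.107, -0.001], [-0.107, -0.994, -0.0], [-0.001, 0.0, -1.0]]
contact_force: [-3.7, 1.2, 4.0]
gripper_width: 0.007
grip_force: 2.6
```

Run:
```python
from h import *
b=arm.get_image("scene")
cv2.imwrite("pics/l2.png",cv2.resize(b["img"][140:280,310:500],(760,560),interpolation=2)[:,:,::-1])
```

```text
(no output)
```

View pics/l2.png

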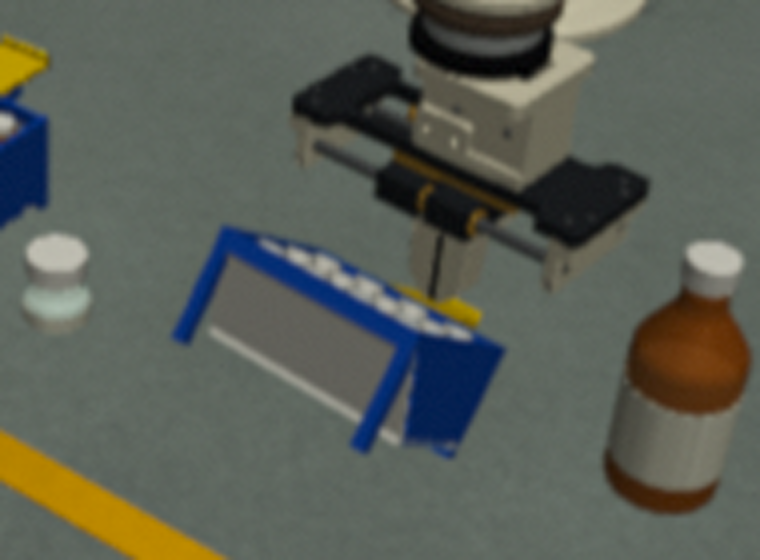

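The left crate is tipped to roughly 30°, with a plain grey-white underside and no red. I'll tip it further and hold.

carry_out(commands=[-2,0,3.2,0,0,0,-1.9,0,3.3,0,0,0,-1.8,0,3.3,0,0,0,-1,0,2,0,0,0,0,0,0,0,0,0,0,0,0,0,0,0,0,0,0,0,0,0,0,0,0,0,0,0])

```text
time: 7.0
ee_pos: [0.4378, 0.1875, 0.027]
orientation: [[0.994, -0.107, 0.0], [-0.107, -0.994, 0.0], [0.0, -0.0, -1.0]]
contact_force: [-1.4, 0.4, 1.7]
gripper_width: 0.006
grip_force: 1.1
```

Run:
```python
from h import *
b=arm.get_image("scene")
cv2.imwrite("pics/l3.png",cv2.resize(b["img"][140:280,310:500],(760,560),interpolation=2)[:,:,::-1])
hsv=cv2.cvtColor(b["img"],cv2.COLOR_RGB2HSV)
m=cv2.inRange(hsv,(0,120,60),(8,255,255))|cv2.inRange(hsv,(172,120,60),(180,255,255))
n,l,st,ce=cv2.connectedComponentsWithStats(m)
print([(ce[i],st[i][4]) for i in range(1,n) if st[i][4]>8])
for k in ("crate_a_tab","crate_a_edge","stamp"):
  for r in arm.landmark_of(k,"scene"): print(k,round(r["p"],2),np.array(r["xy"])*[640,400])
```

```text
[(array([279.83076923, 187.87692308]), np.int32(65))]
crate_a_tab 0.8 [309.824 157.   ]
crate_a_tab 0.44 [391.296 235.6  ]
stamp 0.56 [275.52 187.92]
```

View pics/l3.png

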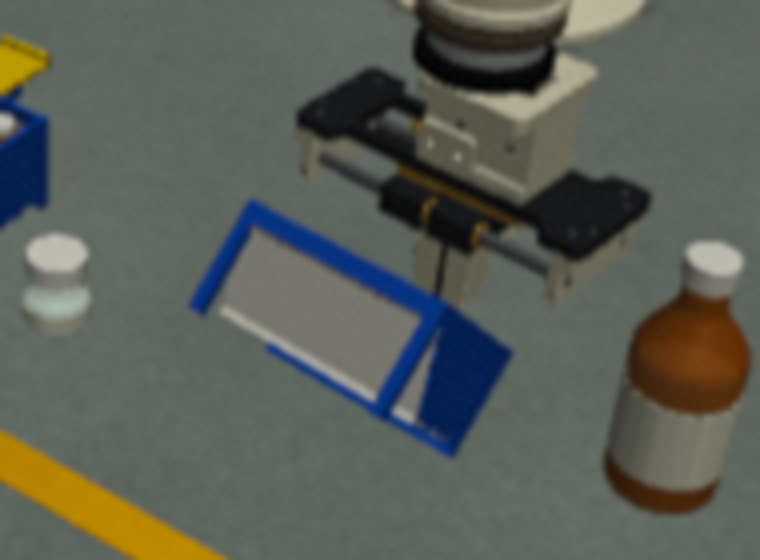

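The crate is steeper now and its white underside is fully in view, with no red. Red does show under the right crate at (280,188). I'll check the tip angle numerically.

Run:
```python
from h import *
from scipy.optimize import least_squares
b=arm.get_image("scene")
M=np.array([[0,65,0],[0,65,68],[110,65,68],[110,-65,68]])/1000
O=np.array([[422.5,253.8],[437.5,227.5],[420,215.5],[373,190.8]])
def f(p):
    x,y,yaw,t=p
    Ry=np.array([[np.cos(t),0,-np.sin(t)],[0,1,0],[np.sin(t),0,np.cos(t)]])
    Rz=np.array([[np.cos(yaw),-np.sin(yaw),0],[np.sin(yaw),np.cos(yaw),0],[0,0,1]])
    return (proj(b,M@(Rz@Ry).T+[x,y,0])-O).ravel()
r=least_squares(f,[.515,.18,-.108,.7]);print(r.x,np.degrees(r.x[3]),np.round(r.fun,1))
```

```text
[ 0.51341815  0.18044659 -0.11693821  0.75443215] 43.22577786509049 [ 0.3  0.5  0.7  0.   0.5  0.4 -1.5 -1.3]
```

The tip angle is 43° and the edge has not shifted. I'll return along the arc and lift clear.

carry_out(commands=[2.8,0,-5.3,0,0,0,3.9,0,-6.5,0,0,0,4.2,0,-6.5,0,0,0,4.9,0,-6,0,0,0,5.6,0,-5.5,0,0,0,6,0,-5,0,0,0,6.5,0,-4.2,0,0,0,6.5,0,-4.5,0,0,0])

```text
time: 8.25
ee_pos: [0.4785, 0.1831, 0.0706]
orientation: [[0.994, -0.107, 0.0], [-0.107, -0.994, 0.0], [0.0, -0.0, -1.0]]
contact_force: [-0.9, 0.3, 0.2]
gripper_width: 0.003
grip_force: 0.0
```

carry_out(commands=[0,0,-10,0,0,0,0,0,-30,0,0,0,0,0,-60,0,0,-3.6,0,0,-60,0,0,-3.6,0,0,0,0,0,0,0,0,0,0,0,0])

```text
time: 9.0
ee_pos: [0.4771, 0.1829, 0.2304]
orientation: [[1.0, 0.018, -0.0], [0.018, -1.0, -0.001], [-0.0, 0.001, -1.0]]
contact_force: [0.1, -0.0, 0.0]
gripper_width: 0.005
grip_force: 0.0
```

Run:
```python
from h import *
b=arm.get_image("scene")
for k in ("crate_a","crate_a_tab"):
  for r in arm.landmark_of(k,"scene"): print(k,round(r["p"],2),np.array(r["xy"])*[640,400])
cv2.imwrite("pics/l4.png",cv2.resize(b["img"][120:290,230:500],(800,504),interpolation=2)[:,:,::-1])
print(arm.read_state()["ee_pos"])
```

```text
crate_a 0.75 [385.216 253.2  ]
crate_a 0.62 [286.976 195.08 ]
crate_a_tab 0.75 [310.912 154.08 ]
[0.47650211 0.18273412 0.22898065]
```

View pics/l4.png

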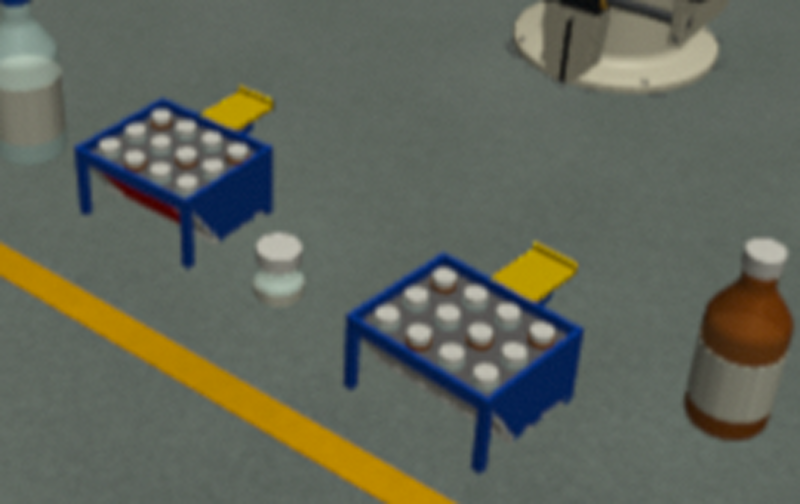

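The left crate is level and where it was. Red is visible under the right crate. Moving to the right crate's tab.

carry_out(commands=[-7,47,0,0,0,0,-7,47,0,0,0,0,-7,47,0,0,0,0,-7,47,0,0,0,0,-7,47,0,0,0,0,-7,46,0,0,0,0,-6,46,0,0,0,0,0,0,40,0,0,0])

```text
time: 10.15
ee_pos: [0.4366, -0.1494, 0.191]
orientation: [[1.0, 0.011, 0.003], [0.011, -1.0, -0.003], [0.003, 0.003, -1.0]]
contact_force: [-0.6, -0.3, -0.2]
gripper_width: 0.004
grip_force: 0.0
```

carry_out(commands=[0,0,45,0,0,0,0,0,45,0,0,0,0,0,0,0,0,0])

```text
time: 10.52
ee_pos: [0.4317, -0.143, 0.0968]
orientation: [[1.0, 0.019, -0.009], [0.019, -1.0, 0.004], [-0.009, -0.004, -1.0]]
contact_force: [0.3, -0.2, 0.7]
gripper_width: 0.003
grip_force: 0.0
```

Run:
```python
from h import *
s=arm.read_state();print(s["time"],s["ee_pos"])
a=arm.get_image("top");b=arm.get_image("scene")
f=lambda c,x,y:cv2.resize(c["img"][y-60:y+60,x-80:x+80],(400,300),interpolation=2)
m=np.hstack([f(a,370,235),f(b,300,170)])
cv2.imwrite("pics/r1.png",m[:,:,::-1])
```

```text
10.525 [ 0.43174546 -0.14302333  0.09680593]
```

View pics/r1.png

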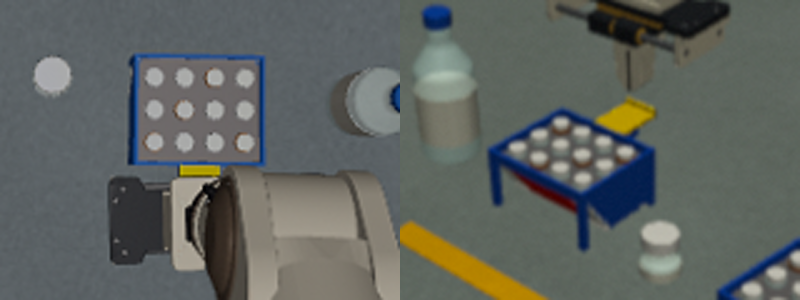

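The fingers are centred over the right crate's tab, and the jar and the blue-capped bottle are clear. Same arc as before.

carry_out(commands=[2,1,11,0,0,0,0,0,12,0,0,0,0,0,5,0,0,0,0,0,2,0,0,0,-3,0,2,0,0,0,-3.5,0,2,0,0,0,-3.5,0,2,0,0,0,-3.5,0,2,0,0,0])

```text
time: 11.62
ee_pos: [0.4243, -0.1458, 0.0626]
orientation: [[1.0, 0.018, 0.001], [0.018, -1.0, -0.0], [0.001, 0.0, -1.0]]
contact_force: [0.4, 0.1, 1.2]
gripper_width: 0.005
grip_force: 0.9
```

carry_out(commands=[-3,0,2.5,0,0,0,-3,0,2.5,0,0,0,-2.8,0,2.7,0,0,0,-2.8,0,2.8,0,0,0,-2.5,0,3,0,0,0,-2.4,0,3,0,0,0,-2.1,0,3.2,0,0,0,-2.1,0,3.3,0,0,0])

```text
time: 12.62
ee_pos: [0.4028, -0.1463, 0.039]
orientation: [[1.0, 0.018, -0.001], [0.018, -1.0, 0.0], [-0.001, -0.0, -1.0]]
contact_force: [-3.0, 0.8, 3.6]
gripper_width: 0.009
grip_force: 2.7
```

carry_out(commands=[-2,0,3.2,0,0,0,-1.9,0,3.3,0,0,0,-1.8,0,3.3,0,0,0,-1,0,2,0,0,0,0,0,0,0,0,0,0,0,0,0,0,0,0,0,0,0,0,0,0,0,0,0,0,0])

```text
time: 13.62
ee_pos: [0.3971, -0.1464, 0.0278]
orientation: [[1.0, 0.018, 0.0], [0.018, -1.0, -0.0], [0.0, 0.0, -1.0]]
contact_force: [-3.3, 0.9, 2.4]
gripper_width: 0.008
grip_force: 1.4
```

Run:
```python
from h import *
b=arm.get_image("scene")
cv2.imwrite("pics/r2.png",cv2.resize(b["img"][100:240,210:400],(760,560),interpolation=2)[:,:,::-1])
```

```text
(no output)
```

View pics/r2.png

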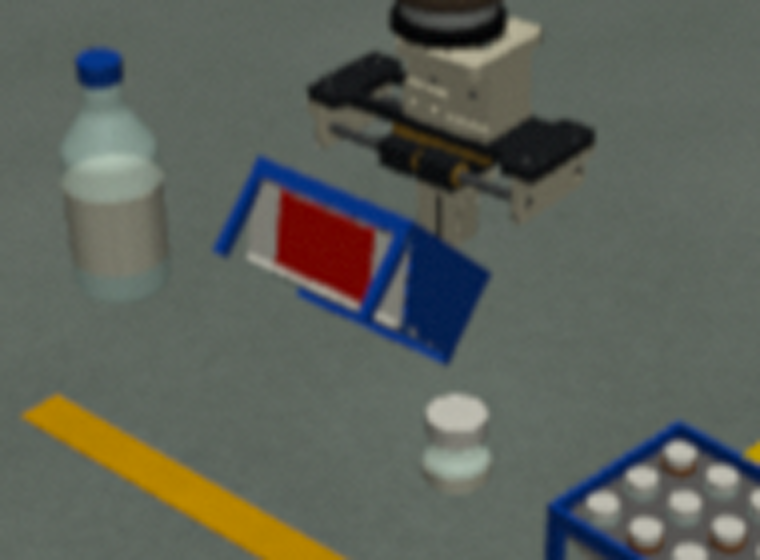

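The stamp is on the right crate: a red patch at about (325,245) in the crop, with the crate tipped as steeply as the left one was. I'll lower it back.

carry_out(commands=[2.8,0,-5.3,0,0,0,3.9,0,-6.5,0,0,0,4.2,0,-6.5,0,0,0,4.9,0,-6,0,0,0,5.6,0,-5.5,0,0,0,6,0,-5,0,0,0,6.5,0,-4.2,0,0,0,6.5,0,-4.5,0,0,0])

```text
time: 14.68
ee_pos: [0.4378, -0.1453, 0.0713]
orientation: [[1.0, 0.019, 0.0], [0.019, -1.0, 0.0], [0.0, -0.0, -1.0]]
contact_force: [-0.1, 0.6, -0.3]
gripper_width: 0.003
grip_force: 0.0
```

carry_out(commands=[0,0,-10,0,0,0,0,0,-30,0,0,0,0,0,-55,0,0,1,-60,0,0,0,0,0,-60,0,0,0,0,0,0,0,0,0,0,0], claw=0.2)

```text
time: 15.42
ee_pos: [0.311, -0.1451, 0.1652]
orientation: [[1.0, -0.002, -0.006], [-0.002, -1.0, -0.0], [-0.006, 0.0, -1.0]]
contact_force: [-0.1, -0.3, -0.3]
gripper_width: 0.609
grip_force: 0.0
```

Run:
```python
from fit import *
c=arm.get_image("top")
for r in crates(c): print("crate",np.round(r,3))
for r in blobs(c,.068,(18,120,60),(35,255,255),150): print("yellow z68",r)
s=arm.read_state();print(s["time"],s["ee_pos"],s["gripper_width"])
```

```text
crate [ 5.31000e-01 -1.44000e-01  1.08529e+02  1.32280e+02  8.10000e-02]
crate [  0.57    0.174 131.355 109.236  83.952]
yellow z68 [0.447, -0.147, 53.91, 39.548, 0.052]
yellow z68 [0.488, 0.183, 40.168, 56.27, 83.718]
yellow z68 [0.667, 0.028, 523.929, 28.699, 89.297]
15.475 [ 0.31474707 -0.14573202  0.16610702] 0.6516608793049755
```

carry_out(commands=[50,0,0,0,0,0,50,0,0,0,0,0,32,0,0,0,0,0,0,0,0,0,0,0,0,0,40,0,0,0,0,0,40,0,0,0,0,0,40,0,0,0,0,0,15,0,0,0])

```text
time: 16.48
ee_pos: [0.4472, -0.1449, 0.0292]
orientation: [[1.0, 0.001, -0.004], [0.001, -1.0, 0.002], [-0.004, -0.002, -1.0]]
contact_force: [-0.8, 0.3, 1.1]
gripper_width: 0.802
grip_force: 0.0
```

carry_out(commands=[0,0,0,0,4,0,0,0,0,0,4,0,0,0,0,0,0,0])

```text
time: 16.85
ee_pos: [0.448, -0.1459, 0.0315]
orientation: [[0.99, 0.0, 0.138], [0.0, -1.0, -0.001], [0.138, 0.001, -0.99]]
contact_force: [0.2, -0.1, 0.3]
gripper_width: 0.799
grip_force: 0.0
```

carry_out(commands=[11,0,7.5,0,0,0,6,0,0.8,0,0,0,9.9,0,1.4,0,0,0,9.9,0,1.4,0,0,0,9.9,0,1.4,0,0,0,9.9,0,1.4,0,0,0,9.9,0,1.4,0,0,0,0,0,0,0,0,0])

```text
time: 17.85
ee_pos: [0.519, -0.1454, 0.0256]
orientation: [[0.99, 0.001, 0.141], [0.001, -1.0, 0.0], [0.141, -0.0, -0.99]]
contact_force: [0.6, 0.3, 0.0]
gripper_width: 0.8
grip_force: 0.0
```

Run:
```python
from fit import *
c=arm.get_image("top")
s=arm.read_state();print(s["time"],s["ee_pos"],s["contact_force"])
for r in crates(c): print("crate",np.round(r,3))
for k in ("crate_a",):
  for r in arm.landmark_of(k,"top"): print(k,round(r["p"],2),onz(c,np.array(r["xy"])*[640,400],0)[0])
b=arm.get_image("scene")
cv2.imwrite("pics/p1.png",np.hstack([cv2.resize(v[:,:,::-1],(400,300),interpolation=2) for v in (c["img"][140:260,290:450],b["img"][120:240,200:360])]))
```

```text
17.9 [ 0.5183946  -0.14546583  0.02557855] [ 0.33447514 -0.47881325 -0.36949775]
crate [  0.57    0.174 131.355 109.236  83.952]
crate [  0.591  -0.143  92.451 134.536   0.651]
crate_a 0.85 [ 0.5878236  -0.14992185  0.        ]
crate_a 0.75 [0.57441215 0.18070229 0.        ]
```

View pics/p1.png

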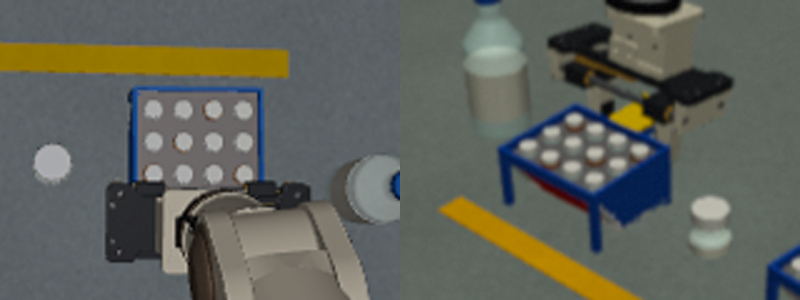

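The crate slides level and square, 8–9 mm ahead of the TCP, with about 95 mm left to go.

carry_out(commands=[9.9,0,1.4,0,0,0,9.9,0,1.4,0,0,0,9.9,0,1.4,0,0,0,9.9,0,1.4,0,0,0,9.9,0,1.4,0,0,0,9.9,0,1.4,0,0,0,9.9,0,1.4,0,0,0,9.9,0,1.4,0,0,0])

```text
time: 19.0
ee_pos: [0.5979, -0.1454, 0.0251]
orientation: [[0.99, 0.001, 0.139], [0.001, -1.0, 0.0], [0.139, -0.0, -0.99]]
contact_force: [-1.8, -0.6, -0.5]
gripper_width: 0.804
grip_force: 0.9
```

carry_out(commands=[6,0,0.8,0,0,0,4,0,0.6,0,0,0,0,0,0,0,0,0,-9.9,0,-1.4,0,0,0,-9.9,0,-1.4,0,0,0,0,0,0,0,0,0])

```text
time: 19.75
ee_pos: [0.5859, -0.1458, 0.0251]
orientation: [[0.99, 0.0, 0.138], [0.0, -1.0, -0.0], [0.138, 0.0, -0.99]]
contact_force: [-0.1, -0.3, -0.2]
gripper_width: 0.801
grip_force: 0.0
```

Run:
```python
from fit import *
c=arm.get_image("top");b=arm.get_image("scene")
s=arm.read_state();print(s["time"],s["ee_pos"],s["contact_force"])
for r in crates(c): print("crate",np.round(r,3), "far edge", r[0]+min(r[2:4])/2000)
for z in (0,):
  for r in blobs(c,z,(18,120,60),(35,255,255),100): print("yellow",r)
for k in ("crate_a",):
  for n,cc in (("top",c),("scene",b)):
    for r in arm.landmark_of(k,n): print(k,n,round(r["p"],2),onz(cc,np.array(r["xy"])*[640,400],0)[0])
# model overlay in scene
cx,cy=0.677,-0.144
M=np.array([[x,y,z] for x in(-.055,.055) for y in (-.065,.065) for z in (0,.068)])+[cx,cy,0]
v=b["img"].copy()
for p in proj(b,M): cv2.circle(v,tuple(int(round(t)) for t in p),0,(0,255,0),-1)
w=c["img"].copy()
for p in proj(c,M[1::2]): cv2.circle(w,tuple(int(round(t)) for t in p),0,(255,0,0),-1)
cv2.imwrite("pics/p2.png",np.hstack([cv2.resize(q[:,:,::-1],(400,300),interpolation=0) for q in (w[120:240,290:450],v[140:260,180:340])]))
```

```text
19.85 [ 0.58737349 -0.14562449  0.02548446] [-0.07999751 -0.72489322 -0.56813731]
crate [  0.57    0.174 131.355 109.236  83.952] far edge 0.6245425796508789
crate [  0.672  -0.142 133.822 111.377  89.305] far edge 0.727270824432373
yellow [0.487, 0.194, 42.818, 59.982, 83.718]
yellow [0.68, 0.114, 386.914, 30.464, 89.337]
crate_a top 0.79 [0.56710628 0.1750158  0.        ]
crate_a top 0.71 [ 0.67960381 -0.15109243  0.        ]
crate_a scene 0.95 [ 5.65864511e-01  1.80053270e-01 -1.11022302e-16]
crate_a scene 0.86 [ 0.66531318 -0.15339258  0.        ]
```

View pics/p2.png

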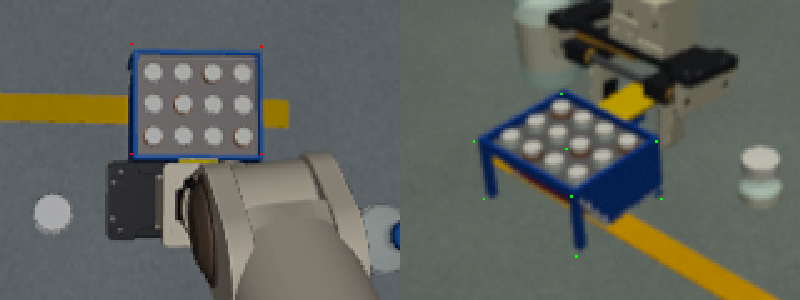

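The crate is at x ≈ 0.672 against the line's 0.677, and square to it. It needs about 5 mm more, then I'll retreat.

carry_out(commands=[9.9,0,1.4,0,0,0,9.9,0,1.4,0,0,0,5,0,0.7,0,0,0,0,0,0,0,0,0,-9.9,0,-1.4,0,0,0,-9.9,0,-1.4,0,0,0,0,0,0,0,-4,0,0,0,0,0,-4,0])

```text
time: 20.95
ee_pos: [0.5911, -0.1459, 0.0255]
orientation: [[1.0, 0.0, -0.002], [0.0, -1.0, -0.0], [-0.002, 0.0, -1.0]]
contact_force: [1.1, -0.3, -0.8]
gripper_width: 0.8
grip_force: 0.0
```

carry_out(commands=[0,0,0,0,0,0,0,0,-30,0,0,0,0,0,-50,0,0,0,0,0,-60,0,0,0,-60,0,0,0,0,0,-60,0,0,0,0,0,-60,0,0,0,0,0,0,0,0,0,0,0])

```text
time: 21.95
ee_pos: [0.4048, -0.1459, 0.1635]
orientation: [[1.0, -0.002, -0.006], [-0.002, -1.0, -0.002], [-0.006, 0.002, -1.0]]
contact_force: [0.4, -1.0, 1.2]
gripper_width: 0.802
grip_force: 0.0
```

Run:
```python
from fit import *
c=arm.get_image("top")
s=arm.read_state();print(s["time"],s["ee_pos"],s["contact_force"])
for r in crates(c): print("crate",np.round(r,3))
for r in blobs(c,0,(18,120,60),(35,255,255),100): print("yellow",r)
for k in ("amber_bottle","blue_cap_bottle","small_jar"):
    for r in arm.landmark_of(k,"scene")[:1]: print(k,np.array(r["xy"])*[640,400])
```

```text
22.0 [ 0.40902507 -0.14622835  0.16466168] [ 1.01908098 -0.10763117 -0.01761276]
crate [  0.57    0.174 131.355 109.236  83.952]
crate [  0.677  -0.143 108.991 134.809   0.604]
yellow [0.487, 0.194, 42.575, 59.988, 83.868]
yellow [0.602, -0.156, 42.562, 58.379, 89.825]
yellow [0.68, 0.114, 386.914, 30.464, 89.337]
amber_bottle [474.112 259.28 ]
blue_cap_bottle [239.616 169.6  ]
small_jar [238.784 170.   ]
```

The crate is at x = 0.677, on the line and square to it. The arm is clear, so I'm handing in.

```bash
python3 -c "
from rig import arm
print(arm.job_done())"
```

```text
the job is handed in; nothing more can be done
None
```

I tipped both crates in order (left first), found the red stamp under the right one, pushed it squarely onto the dispatch line (centre about 1 mm off by the top camera), and handed the job in; no verdict came back.

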